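# Put the paint tray away in the bench chest

## Task

Get the wooden paint tray out from under the white shelf and lay it flat in the chest's open drawer, keeping it level, then ease the drawer fully shut without slamming it. Leave the jars, glue bottle, brush and the toy soldiers on the chest where they are.

Things in the scene. Friction and masses are not known exactly. Their poses are not given: they have to be found in the camera images.
- tray: Loose brown block 56 (x) x 170 (y) x 28 mm high, 0.35 kg; origin: centre of underside. Mid-top a dark grip board, 40 (x) x 14 (y), its top 66 above the underside. Pots 24 wide fixed to it, tops 52 up, at x +-13.5, y +-67; bare top between pots and board. Starts on the bench, grip board under the riser shelf, -y end 60-80 out past the shelf. Either way round fits the drawer.
- riser: White bridge shelf fixed to the bench, 170 (x) x 160 (y) mm, board from 78 to 90 high, pots up to 75 tall on it at y above -12. Four 12 square posts at its corners (centres x +-78, y +-73); open below on all sides. Origin: centre of footprint, on the bench. The tray sticks out on its -y side.
- chest: Low wooden chest fixed to the bench, 120 deep (x) x 230 wide (y) x 104 mm high. Origin: centre of footprint; its front looks to its -x. One wide drawer with a blue front; the space inside is 94 high, measured from the bench. Two toy soldiers stand on its top.
- drawer (a joint): Drawer opening in m: 0 fully shut, front flush with the chest's front face, up to 0.13 open towards the chest's -x. It starts 0.10 to 0.125 open, so its whole inside lies in front of the chest. It slides stiffly (about 2 N) and stays where left.
- drawer_in (a point): Centre of the drawer's inner floor, 18 mm above the bench; axes as the chest's; moves with the drawer. Inside 74 (x) x 190 (y); side and back walls 6 thick, 36 high above this floor; front panel 12 thick, 72 high. The inside ends 37 mm either way along x from here. When shut, this point lies 49 behind the chest's front face.
- drawer_pull (a point): Middle of the drawer's steel bar pull: a round bar 10 thick and 110 long along y, 30 in front of the drawer's front face, 60 above the bench, on two stalks. Moves with the drawer.
- jar_red: Bystander: paint jar 52 across, 62 tall, red with white cap. Origin: centre of underside.
- jar_yellow: Bystander: the same jar in yellow.
- jar_blue: Bystander: the same jar in blue.
- glue: Bystander: white dropper bottle with black nozzle, 36 across, 120 tall. Origin: centre of underside.
- soldier_a: Bystander: painted toy soldier, red coat, black hat, 69 tall on a 28 round foot, standing on the chest's top. Origin: centre of underside.
- soldier_b: Bystander: a second, equal toy soldier on the chest's top.
- brush: Bystander: brush 170 long lying on the bench. Origin: middle of its underside, long along x.
There are look-alikes about, which are no part of the job. Leave any blue look-alike of the tray alone.

How it is judged:
On the way:
1. the tray lies flat on the floor of the open drawer (at least 80 mm open), let go (z of tray in the frame of drawer_in between -0.005 and 0.005 m and x of tray in the frame of drawer_in between -0.014 and 0.014 m and y of tray in the frame of drawer_in between -0.016 and 0.016 m and angle between tray's own z axis and vertical below 0.06 rad and value of joint drawer above 0.08 m and contact force between tray and the fingers below 0.1 N), for 0.2 s.
At the end, for the whole second after the job is handed in: The drawer is shut to within 4 mm and the tray lies flat and at rest on its floor: underside within 5 mm of the floor, tilt under 0.06 rad, centre within 14 mm (x) and 16 mm (y) of the floor's centre (z of tray in the frame of drawer_in between -0.005 and 0.005 m and x of tray in the frame of drawer_in between -0.014 and 0.014 m and y of tray in the frame of drawer_in between -0.016 and 0.016 m and angle between tray's own z axis and vertical below 0.06 rad and value of joint drawer below 0.004 m and linear speed of tray below 0.02 m/s); the robot touches nothing.
It fails at once if a bystander is moved by more than 25 mm (distance of any of jar_red, jar_yellow, jar_blue, glue, soldier_a, soldier_b, brush from where it was at the start of the episode above 0.025 m).
It fails at once if a standing bystander is tipped by more than 0.5 rad (angle between any of jar_red, jar_yellow, jar_blue, glue, soldier_a, soldier_b's own z axis and vertical above 0.5 rad).
It fails at once if the tray is tilted by more than 0.5 rad (angle between tray's own z axis and vertical above 0.5 rad).
It fails at once if the drawer is slammed: it closes faster than 0.4 m/s (velocity of joint drawer below -0.4 m/s).
It also fails if it takes over 72 s, if anything falls off the work surface, if the arm or the gripper's body presses on something with over 40 N, if the wrist force passes 120 N, or if a joint passes its speed limit or range.

## Robot

A 7-joint arm with a two-finger parallel gripper is mounted at the origin on the work surface. World frame = base frame: x ahead of the robot, y to its left, z up, the work surface at z = 0. Lengths are in m, angles in rad, forces in N, time in s.
With the tool pointing down it reaches from about 0.35 to 0.9 m from the base axis. Payload 8.1 kg.
Tool frame: the origin (TCP) lies at the very end of the fingers, on their centre line; the grasp point (between the pads) lies 19 mm behind it; z points along the fingers, y is the line along which they close (so a half turn about z gives the same grasp; the last joint's range is limited). The gripper opens to 92 mm and grips with 3 to 60 N. Pads are 19 mm wide; open, the fingers measure 130 mm over their backs; the gripper's body (75 mm by 190 mm) begins 47 mm behind the grasp point.
Start: joints at [-1.381, 0.434, 0.025, 1.573, -0.012, 1.134, -0.075], TCP at [0.18, 0.598, 0.227] pointing down, gripper open.
Joint ranges: [-2.62, 2.62], [-0.44, 2.09], [-1.27, 1.32], [0.08, 2.57], [-1.32, 4.46], [0.12, 2], [-2.74, 2.74]. Speed limits (rad/s): [2.22, 2.22, 3.01, 3.01, 3.14, 3.14, 3.14].

## Interface

Orientations are given as a rotation vector (axis times angle).
In Python, from cell import arm gives the robot as it stands.
- The arm moves only by the tool carry_out, never from a script. Its argument "commands" is a list of rows, each a list of 7 numbers: the opening, from 0 (shut) to 1 (fully open), then the shift along the tool's x, y, z each as a share of 0.025 m, from -1 to 1, then the turn, a rotation vector about the tool's x, y, z each as a share of 0.1 rad, from -1 to 1. A call has 1 to 8 rows; each row shifts and turns the commanded pose from where the row before left it, along the tool's axes as they then stand; what a row does not reach is not made up. A row lasts 1/10 s, in which the tool goes at most 50 mm and 8.59 degrees, less where a joint would pass 70% of its speed; a pose out of reach is approached as far as the arm can. A call with a number of a shift or a turn outside -1 to 1 is refused whole. A call with a gripper value outside its range is refused whole. The fingers move at their own pace and stop on an object; "squeeze" is the grip in N (left out, the last holds). Time passes only in rows, so rows that do not move let the fingers close. It gives the time, the measured TCP pose, the force, the opening and the grip force at its end, in the units of the state.
- arm.observe(): the state, without advancing time (a new reading comes with each control period).
- arm.get_image(name): name is "scene" or "top" or "wrist"; returns a dict with "pixels" (420x560x3 uint8, red, green, blue), "range_z" (420x560 float32, m along the optical axis (not along the pixel's ray), 0 where there is no reading), "mtx" (3x3 intrinsics, pixels), "R" (3x3) and "t" (3): a world point X has camera coordinates R X + t; the wrist camera has in their place "tool_from_camera" (4x4, takes a point from camera to tool coordinates, whose origin is the TCP and whose axes are the flange's). Camera axes: x right, y down, z forward; pixel columns grow to the right and rows downward; lengths in m; the calibration is good to about 2 mm. A picture is of the moment at which its call begins: read the wrist's pose just before it.
- arm.sign_off(): hands the job in; it is judged then, once.
The state is a dict: "clock": time; "joints": joint angles; "dq": joint speeds; "joint_efforts": joint torques, N m; "position": TCP position; "ee_rot": TCP orientation; "force": force on the tool from outside, world axes, zero at the start; "ft_torque": the same for the moment, N m; "width": opening from 0.0 (shut) to 1.0 (fully open); "gripper_force": force on a finger pad.
Only numpy, scipy, OpenCV 4.12 (cv2) and the standard library are available. Lean on these libraries where they do the work, as an engineer would, in place of code of your own. Each camera call takes 0.05 s, during which the arm holds its last target. There are 200 camera calls.

## Working session

There is one attempt and no reset: what is moved stays moved. The work goes in short steps, Python scripts to look and compute and a tool call to move; the robot and the scene stay as the last step left them, time stands still between calls to the robot, and variables do not carry over. Pictures are saved under pics/ and viewed, at most 10 in all, crops included, and the job is handed in when it is done.

Besides the shell and the picture viewer there is one more tool, called after "Emit:" as name(argument=value, ...), one argument or row to a line, values as JSON. carry_out: Moves the arm, as the interface text tells. Shift numbers are shares of 0.025 m and turn numbers shares of 0.1 rad, none past 1 either way. Its arguments: {"type":"object","properties":{"commands":{"type":"array"},"squeeze":{"type":"number"}},"required":["commands"]}

```bash
mkdir -p pics; ls
cat > h.py <<'E'
import numpy as np, cv2
from cell import arm
def grab(n,save=None):
    d=arm.get_image(n)
    if save: cv2.imwrite('pics/'+save,d['pixels'][:,:,::-1])
    np.savez('/tmp/'+n+'.npz',**d)
    return d
def pts(d):
    z=d['range_z']; h,w=z.shape; v,u=np.mgrid[:h,:w]
    K=d['mtx']; c=np.stack([(u-K[0,2])*z/K[0,0],(v-K[1,2])*z/K[1,1],z],-1)
    return (c-d['t'])@d['R']   # R^T (c-t)
E
python3 - <<'E'
from h import *
for n in('top','scene'):
    d=grab(n,n+'0.png'); print(n,d['R'].round(2),d['t'].round(3))
s=arm.observe(); print(s['clock'],s['position'],s['ee_rot'],s['force'],s['width'])
E
```

```text
pics
top [[-0.01 -1.   -0.  ]
 [-0.98  0.01 -0.21]
 [ 0.21  0.   -0.98]] [0.072 0.498 1.661]
scene [[ 0.6   0.8   0.01]
 [ 0.43 -0.32 -0.85]
 [-0.67  0.51 -0.53]] [-0.349 -0.098  1.833]
0.1 [0.1802973  0.59797114 0.22604106] [-4.58373696e-01 -3.10788097e+00  2.14469916e-03] [ 0.47500451 -0.30283845  0.72879332] 0.9944195383376707
```

View pics/top0.png

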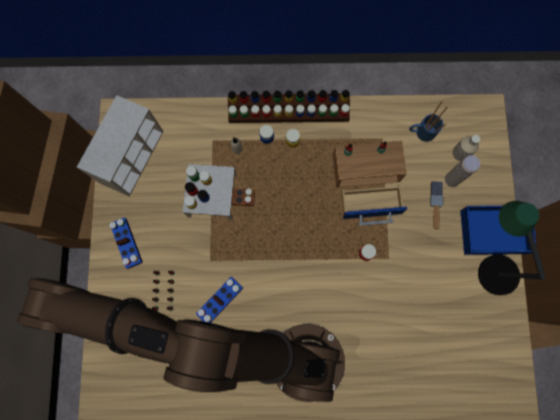

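View pics/scene0.png

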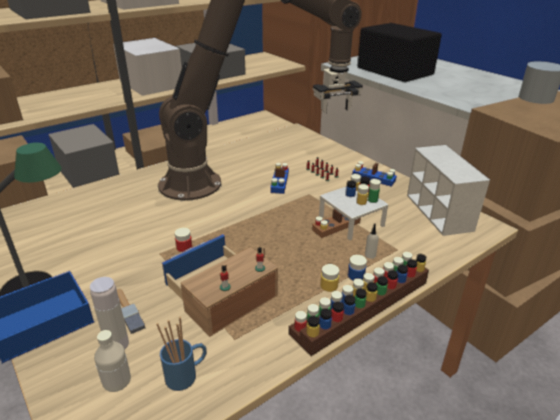

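The top view (up is world +x, left is +y) shows the white riser at (208,190) and the brown tray end at (245,197). The chest is at (370,165), with its open drawer at (373,203) and red jar at (368,252). The blue jar is at (267,133), yellow jar (293,137), glue (236,145) and brush (437,205).
Candidates for the tray are the brown block (245,197) and the blue look-alikes (125,243) and (219,300). The description picks the brown block, and I'll check it in a crop.

Run:
```python
from h import *
d=np.load('/tmp/top.npz'); P=pts(d); im=d['pixels']
hsv=cv2.cvtColor(im,cv2.COLOR_RGB2HSV)
a=cv2.resize(im[150:240,170:290],None,fx=5,fy=5,interpolation=cv2.INTER_CUBIC)[:,:,::-1]
b=cv2.resize(im[130:265,330:450],None,fx=3.3,fy=3.3,interpolation=cv2.INTER_CUBIC)[:,:,::-1]
cv2.imwrite('pics/crop.png',np.hstack([cv2.copyMakeBorder(a,0,max(0,b.shape[0]-450),0,0,0)[:,:400+0],b[:450,:400]]) if 0 else cv2.resize(im[120:260,175:415],(800,467),interpolation=cv2.INTER_CUBIC)[:,:,::-1])
def box(name,m):
    q=P[m]; r=cv2.minAreaRect(q[:,:2].astype(np.float32))
    print(name,len(q),'c',np.round(r[0],4),'sz',np.round(r[1],3),'ang',round(r[2],1),'z',np.round(np.percentile(q[:,2],[5,50,95]),3))
v,u=np.mgrid[:420,:560]
R=lambda u0,u1,v0,v1:(u>=u0)&(u<=u1)&(v>=v0)&(v<=v1)
Z=P[:,:,2]
bigc=lambda m:(lambda n,l,s,c:l==1+np.argmax(s[1:,4]))(*cv2.connectedComponentsWithStats(m.astype(np.uint8)))
box('riser',bigc(R(175,240,155,220)&(abs(Z-.09)<.006)))
box('tray',R(232,262,180,212)&(Z>.018)&(Z<.07))
box('traytop',bigc(R(232,262,180,212)&(Z>.022)&(Z<.034)))
box('potstop',R(232,262,180,212)&(Z>.045)&(Z<.056))
box('chest',bigc(R(325,412,135,192)&(abs(Z-.104)<.006)))
box('front',bigc(R(335,412,195,222)&(Z>.082)&(Z<.1)))
box('frontall',R(335,412,185,222)&(abs(Z-.09)<.006))
box('drfloor',bigc(R(345,405,188,210)&(abs(Z-.018)<.006)))
box('walls',R(335,412,180,215)&(abs(Z-.054)<.005))
box('pull',R(350,402,214,232)&(Z>.05)&(Z<.07))
for n,r in dict(red=(355,382,240,264),glue=(226,244,132,156),blue=(256,277,122,146),yel=(282,303,126,150),sa=(341,354,140,158),sb=(375,389,138,156),brush=(425,445,178,232)).items():
    m=R(*r); q=P[m]; zz=q[:,2]; b=zz>np.percentile(zz,99)-.015
    print(n,np.median(q[b],0).round(3),'max',zz.max().round(3))
```

```text
riser 1443 c [0.568  0.3252] sz [0.161 0.172] ang 85.1 z [0.085 0.09  0.095]
tray 358 c [0.5569 0.2142] sz [0.077 0.059] ang 87.1 z [0.021 0.03  0.054]
traytop 234 c [0.5569 0.2142] sz [0.077 0.059] ang 87.1 z [0.023 0.028 0.033]
potstop 54 c [0.5546 0.1946] sz [0.019 0.05 ] ang 82.7 z [0.046 0.051 0.056]
chest 1917 c [ 0.6612 -0.2247] sz [0.122 0.231] ang 4.4 z [0.099 0.104 0.109]
front 229 c [ 0.4882 -0.2363] sz [0.013 0.206] ang 4.3 z [0.084 0.09  0.096]
frontall 207 c [ 0.4881 -0.2363] sz [0.013 0.206] ang 4.3 z [0.085 0.09  0.095]
drfloor 767 c [ 0.54   -0.2372] sz [0.063 0.187] ang 4.1 z [0.013 0.018 0.023]
walls 194 c [ 0.5354 -0.2263] sz [0.231 0.113] ang 86.7 z [0.049 0.054 0.058]
pull 164 c [ 0.4646 -0.2265] sz [0.037 0.143] ang 3.6 z [0.054 0.064 0.069]
red [ 0.355 -0.21   0.062] max 0.074
glue [0.738 0.237 0.119] max 1.729
blue [0.783 0.131 0.063] max 1.729
yel [0.767 0.036 0.062] max 1.729
sa [ 0.688 -0.148  0.17 ] max 0.175
sb [ 0.695 -0.26   0.169] max 0.175
brush [ 0.543 -0.463  0.019] max 1.729
```

View pics/crop.png

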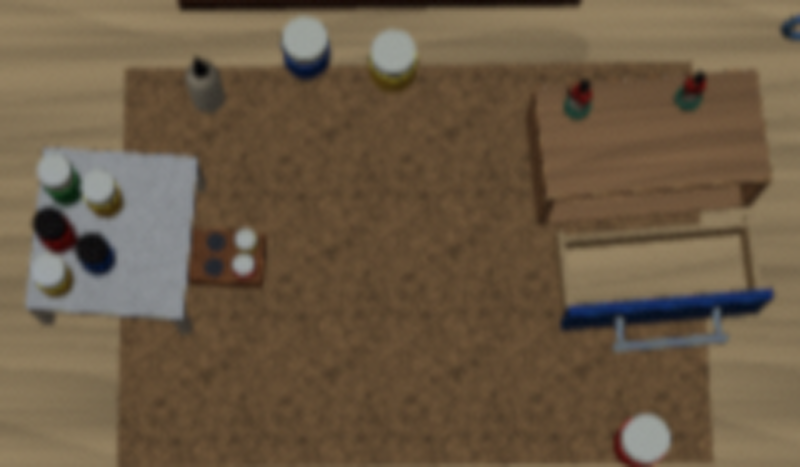

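The crop confirms the brown tray end with white pots at crop (245,238) and (243,265), sticking out of the shelf's right side. The blue look-alikes are elsewhere. The sizes and heights I measured match the description.

Plan:
1. Pinch the exposed end across its width and drag the tray out in -y.
2. Regrip it by the board and place it in the drawer.
3. Push the bar to shut the drawer.

First I turn the tool at height.

Emit:
carry_out(
  commands=[
    [1,0,0,0,0,0,1],
    [1,0,0,0,0,0,1],
    [1,0,0,0,0,0,1],
    [1,0,0,0,0,0,1],
    [1,0,0,0,0,0,1],
    [1,0,0,0,0,0,1],
    [1,0,0,0,0,0,1],
    [1,0,0,0,0,0,1],
  ],
  squeeze=25,
)

```text
clock: 0.9
position: [0.1803, 0.5981, 0.2263]
ee_rot: [1.638, 2.681, -0.001]
force: [-0.5, 0.1, -0.2]
width: 1.0
gripper_force: 0.0
```

Emit:
carry_out(
  commands=[
    [1,0,0,0,0,0,1],
    [1,0,0,0,0,0,1],
    [1,0,0,0,0,0,1],
    [1,0,0,0,0,0,1],
    [1,0,0,0,0,0,1],
    [1,0,0,0,0,0,0.5],
    [1,0,0,0,0,0,0],
  ],
)

```text
clock: 1.6
position: [0.1803, 0.5982, 0.2263]
ee_rot: [2.3, 2.139, -0.001]
force: [1.0, 0.5, 0.4]
width: 0.998
gripper_force: 0.0
```

Emit:
carry_out(
  commands=[
    [1,-0.9,1,0,0,0,0],
    [1,-0.9,1,0,0,0,0],
    [1,-0.9,1,0,0,0,0],
    [1,-0.9,1,0,0,0,0],
    [1,-0.9,1,0,0,0,0],
    [1,-0.9,1,0,0,0,0],
    [1,-0.9,1,0,0,0,0],
    [1,-0.9,1,0,0,0,0],
  ],
)

```text
clock: 2.4
position: [0.3677, 0.4033, 0.2267]
ee_rot: [-2.298, -2.142, 0.0]
force: [0.6, 0.3, 0.4]
width: 0.999
gripper_force: 0.0
```

Emit:
carry_out(
  commands=[
    [1,-1,1,0,0,0,0],
    [1,-1,1,0,0,0,0],
    [1,-1,1,0,0,0,0],
    [1,-1,1,0,0,0,0],
    [1,-1,1,0,0,0,0],
    [1,-1,1,0,0,0,0],
    [1,-1,1,0,0,0,0],
    [1,-1,1,0,0,0,0],
  ],
)

```text
clock: 3.2
position: [0.5527, 0.1894, 0.2266]
ee_rot: [-2.298, -2.142, 0.0]
force: [-0.1, 0.2, -0.1]
width: 1.001
gripper_force: 0.0
```

```bash
cat >> h.py <<'E'
from scipy.spatial.transform import Rotation as Ro
def wpts(save=None):
    s=arm.observe(); d=grab('wrist',save); T=d['tool_from_camera']
    z=d['range_z']; v,u=np.mgrid[:z.shape[0],:z.shape[1]]; K=d['mtx']
    c=np.stack([(u-K[0,2])*z/K[0,0],(v-K[1,2])*z/K[1,1],z],-1)
    P=(c@T[:3,:3].T+T[:3,3])@Ro.from_rotvec(s['ee_rot']).as_matrix().T+s['position']
    P[z==0]=np.nan
    return s,d,P
E
python3 - <<'E'
from h import *
s,d,P=wpts('w1.png'); print(s['clock'],s['position'],s['ee_rot'])
E
```

```text
3.2 [0.55265383 0.18940993 0.2266037 ] [-2.29757183e+00 -2.14229813e+00  3.05065167e-04]
```

View pics/w1.png

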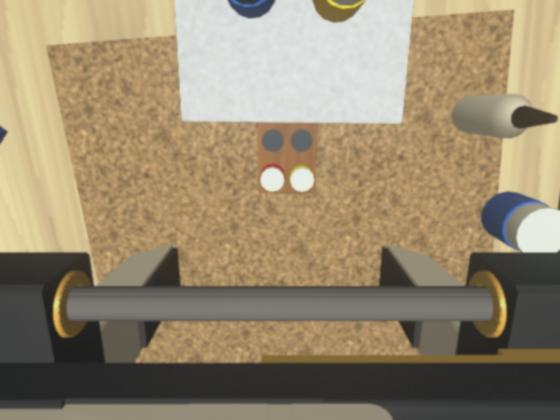

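The wrist view shows the tray end at (258–317, 123–193), with two white pots at (272,180) and (302,180), dark flat discs at (272,140) and the shelf edge at row 122.

Run:
```python
from h import *
s,d,P=wpts(); im=d['pixels']; Z=P[...,2]
v,u=np.mgrid[:420,:560]
m=(u>235)&(u<340)&(v>100)&(v<215)&(Z>.018)&(Z<.06)
q=P[m]; r=cv2.minAreaRect(q[:,:2].astype(np.float32)); print('tray',r, np.percentile(q[:,2],[5,25,50,75,95]).round(4), cv2.boxPoints(r).round(4).tolist())
m2=m&(Z<.033)&(Z>.024); q=P[m2]; r=cv2.minAreaRect(q[:,:2].astype(np.float32)); print(r,cv2.boxPoints(r).round(4).tolist())
m3=(v<130)&(u>170)&(u<415)&(abs(Z-.09)<.006); q=P[m3]; print('shelf minY', [(round(q[abs(q[:,0]-x)<.006][:,1].min(),4)) for x in (.51,.54,.57,.6)])
print('dark disc z',Z[140,272],Z[140,302],'pots',Z[180,272],P[180,272],P[180,302])
```

```text
tray ((0.5602920055389404, 0.21059247851371765), (0.06749707460403442, 0.056083548814058304), 85.67979431152344) [0.0275 0.0283 0.029  0.0362 0.0531] [[0.5297999978065491, 0.17910000681877136], [0.5856999754905701, 0.17479999363422394], [0.5907999873161316, 0.24210000038146973], [0.5349000096321106, 0.24639999866485596]]
((0.5602920055389404, 0.21059247851371765), (0.06749707460403442, 0.056083548814058304), 85.67979431152344) [[0.5297999978065491, 0.17910000681877136], [0.5856999754905701, 0.17479999363422394], [0.5907999873161316, 0.24210000038146973], [0.5349000096321106, 0.24639999866485596]]
shelf minY [np.float64(0.2504), np.float64(0.2481), np.float64(0.2458), np.float64(0.2427)]
dark disc z 0.02970960853212007 0.029457476170677843 pots 0.052221253146381846 [0.54986575 0.18780581 0.05222125] [0.57681513 0.18610846 0.05415927]
```

Emit:
carry_out(
  commands=[
    [1,0.16,0.24,1,0,0,0],
    [1,0,0,1,0,0,0],
    [1,0,0,1,0,0,0],
    [1,0,0,1,0,0,0],
    [1,0,0,1,0,0,0],
    [1,0,0,1,0,0,0],
    [1,0,0,0.7,0,0,0],
    [1,0,0,0.3,0,0,0],
  ],
)

```text
clock: 4.1
position: [0.5568, 0.1943, 0.0499]
ee_rot: [-2.297, -2.141, 0.004]
force: [-0.6, 0.3, -0.5]
width: 1.003
gripper_force: 0.0
```

Emit:
carry_out(
  commands=[
    [1,-0.05,0.08,0.7,0,0,0],
    [1,0,0,0.6,0,0,0],
    [1,0,0,0.35,0,0,0],
    [0.5,0,0,0,0,0,0],
    [0.5,0,0,0,0,0,0],
    [0.5,0,0,0,0,0,0],
    [0.5,0,0,0,0,0,0],
    [0.5,0,0,0,0,0,0],
  ],
)

```text
clock: 4.9
position: [0.5604, 0.1929, 0.011]
ee_rot: [2.3, 2.14, 0.001]
force: [-2.0, -0.3, 0.4]
width: 0.608
gripper_force: 0.8
```

Emit:
carry_out(
  commands=[
    [0.4,0,0,0,0,0,0],
    [0.4,0,0,0,0,0,0],
    [0.4,-0.2,0,0,0,0,0],
    [0.4,-0.4,0,0,0,0,0],
    [0.4,-0.4,0,0,0,0,0],
    [0.4,-0.4,0,0,0,0,0],
  ],
)

```text
clock: 5.5
position: [0.5582, 0.1581, 0.0109]
ee_rot: [-2.299, -2.14, -0.003]
force: [0.2, 4.9, 5.6]
width: 0.611
gripper_force: 25.0
```

Emit:
carry_out(
  commands=[
    [0.4,-0.5,0,0,0,0,0],
    [0.4,-0.6,0,0,0,0,0],
    [0.4,-0.6,0,0,0,0,0],
    [0.4,-0.6,0,0,0,0,0],
    [0.4,-0.6,0,0,0,0,0],
    [0.4,-0.6,0,0,0,0,0],
    [0.4,-0.6,0,0,0,0,0],
    [0.4,-0.3,0,0,0,0,0],
  ],
)

```text
clock: 6.3
position: [0.5499, 0.0467, 0.0109]
ee_rot: [2.301, 2.138, 0.001]
force: [0.3, 4.9, 6.1]
width: 0.607
gripper_force: 25.0
```

Emit:
carry_out(
  commands=[
    [0.8,0,0,0,0,0,0],
    [0.95,0,0,0,0,0,0],
    [0.95,0,0,0,0,0,0],
    [0.95,0,0,0,0,0,0],
    [0.95,0,0,0,0,0,0],
  ],
)

```text
clock: 6.8
position: [0.5496, 0.0484, 0.0103]
ee_rot: [-2.299, -2.14, 0.001]
force: [0.2, 0.4, -0.3]
width: 0.941
gripper_force: 0.0
```

Emit:
carry_out(
  commands=[
    [0.95,0,0,-0.4,0,0,0],
    [0.95,0,0,-0.8,0,0,0],
    [0.95,0,0,-1,0,0,0],
    [0.95,0,0,-1,0,0,0],
    [0.95,0,0,-1,0,0,0],
    [0.95,0,0,-1,0,0,0],
    [0.95,0,0,-1,0,0,0],
    [0.95,0,0,-1,0,0,0],
  ],
)

```text
clock: 7.6
position: [0.5495, 0.048, 0.1923]
ee_rot: [2.3, 2.14, 0.001]
force: [1.5, 0.2, 0.3]
width: 0.948
gripper_force: 0.0
```

Run:
```python
from h import *
s,d,P=wpts('w2.png'); Z=P[...,2]; print(s['clock'],s['position'])
m=(P[...,0]>.49)&(P[...,0]<.62)&(P[...,1]>0)&(P[...,1]<.225)&(Z>.02)&(Z<.075)
n,l,st,c=cv2.connectedComponentsWithStats(m.astype(np.uint8)); i=1+np.argmax(st[1:,4]); m=l==i; print(st[i])
q=P[m]; r=cv2.minAreaRect(q[:,:2].astype(np.float32)); print(r,q[:,2].max())
b=m&(Z>.06); q=P[b]; r=cv2.minAreaRect(q[:,:2].astype(np.float32)); print('board',len(q),r,np.median(q[:,2]))
```

```text
7.6 [0.54952909 0.04801855 0.19228481]
[  244     0    72   209 13976]
((0.5538533926010132, 0.11303143203258514), (0.1680668741464615, 0.05612093210220337), 85.81727600097656) 0.06861000927040806
board 1045 ((0.5535426139831543, 0.11371307075023651), (0.013736290857195854, 0.0393700897693634), 85.85139465332031) 0.06613453764994512
```

View pics/w2.png

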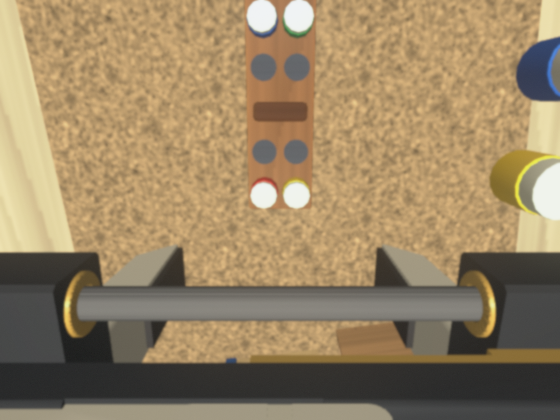

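The tray is clear of the shelf: the dark board sits at pixel (280,111) and all four pots are upright. The measured board is 13.7 x 39.4 mm with its top at 66 mm, as described.

Emit:
carry_out(
  commands=[
    [0.5,0.88,0,0,0,0,0],
    [0.5,0.88,0,0,0,0,0],
    [0.5,0.87,0,0,0,0,0],
    [0.5,0,0,0,0,0,-1],
    [0.5,0,0,0,0,0,-1],
    [0.5,0,0,0,0,0,-1],
    [0.5,0,0,0,0,0,-1],
    [0.5,0,0,0,0,0,-1],
  ],
)

```text
clock: 8.45
position: [0.5543, 0.1136, 0.191]
ee_rot: [1.694, 2.646, 0.0]
force: [-0.7, -0.1, 0.2]
width: 0.5
gripper_force: 0.0
```

Emit:
carry_out(
  commands=[
    [0.5,0,0,0,0,0,-1],
    [0.5,0,0,0,0,0,-1],
    [0.5,0,0,0,0,0,-1],
    [0.5,0,0,0,0,0,-1],
    [0.5,0,0,0,0,0,-1],
    [0.5,0,0,0,0,0,-1],
    [0.5,0,0,0,0,0,-1],
    [0.5,0,0,0,0,0,-1],
  ],
)

```text
clock: 9.25
position: [0.5544, 0.1135, 0.191]
ee_rot: [0.53, 3.096, -0.0]
force: [-0.1, -0.0, 0.1]
width: 0.504
gripper_force: 0.0
```

Emit:
carry_out(
  commands=[
    [0.5,0,0,0,0,0,-1],
    [0.5,0,0,0,0,0,-1],
    [0.5,0,0,0.5,0,0,-0.7],
    [0.5,0,0,1,0,0,0],
    [0.5,0,0,1,0,0,0],
    [0.5,0,0,0,0,0,0],
  ],
)

```text
clock: 9.85
position: [0.5524, 0.113, 0.1257]
ee_rot: [-0.114, -3.135, 0.003]
force: [-0.6, 0.2, -0.0]
width: 0.501
gripper_force: 0.0
```

Emit:
carry_out(
  commands=[
    [0.5,0,0,1,0,0,0],
    [0.5,0,0,1,0,0,0],
    [0.5,0,0,0.8,0,0,0],
    [0.5,0,0,0.5,0,0,0],
    [0.5,0,0,0.3,0,0,0],
    [0.1,0,0,0,0,0,0],
    [0.1,0,0,0,0,0,0],
    [0.1,0,0,0,0,0,0],
  ],
  squeeze=30,
)

```text
clock: 10.65
position: [0.5552, 0.1139, 0.039]
ee_rot: [0.114, 3.138, 0.001]
force: [-0.2, -0.2, -0.0]
width: 0.288
gripper_force: 0.0
```

Emit:
carry_out(
  commands=[
    [0.05,0,0,0,0,0,0],
    [0.05,0,0,0,0,0,0],
    [0.05,0,0,0,0,0,0],
    [0.05,0,0,0,0,0,0],
  ],
)

```text
clock: 11.05
position: [0.5549, 0.1139, 0.0386]
ee_rot: [0.114, 3.139, 0.001]
force: [-0.1, 0.2, 6.5]
width: 0.157
gripper_force: 30.0
```

Emit:
carry_out(
  commands=[
    [0.05,0,0,-0.3,0,0,0],
    [0.05,0,0,-0.7,0,0,0],
    [0.05,0,0,-1,0,0,0],
    [0.05,0,0,-1,0,0,0],
    [0.05,0,0,-1,0,0,-0.5],
    [0.05,0,0,-0.7,0,0,-0.5],
    [0.05,0,0,-0.3,0,0,-0.48],
    [0.05,0,0,0,0,0,0],
  ],
)

```text
clock: 11.85
position: [0.5548, 0.1137, 0.1642]
ee_rot: [-0.119, 3.138, 0.001]
force: [1.0, 0.5, -3.7]
width: 0.15
gripper_force: 30.0
```

Emit:
carry_out(
  commands=[
    [0.05,0.1,-0.4,0,0,0,0],
    [0.05,0.13,-0.8,0,0,0,0],
    [0.05,0.13,-0.9,0,0,0,0],
    [0.05,0.13,-1,0,0,0,0],
    [0.05,0.13,-1,0,0,0,0],
    [0.05,0.13,-1,0,0,0,0],
    [0.05,0.13,-1,0,0,0,0],
    [0.05,0.13,-1,0,0,0,0],
  ],
)

```text
clock: 12.65
position: [0.5413, -0.0671, 0.1619]
ee_rot: [0.115, -3.137, 0.0]
force: [-0.2, 0.6, -3.2]
width: 0.151
gripper_force: 30.0
```

Emit:
carry_out(
  commands=[
    [0.05,0.13,-1,0,0,0,0],
    [0.05,0.13,-1,0,0,0,0],
    [0.05,0.13,-1,0,0,0,0],
    [0.05,0.13,-1,0,0,0,0],
    [0.05,0.13,-1,0,0,0,0],
    [0.05,0.13,-0.8,0,0,0,0],
    [0.05,0.13,-0.5,0,0,0,0],
    [0.05,0.1,-0.37,0,0,0,0],
  ],
)

```text
clock: 13.45
position: [0.5288, -0.2345, 0.1622]
ee_rot: [0.115, -3.138, -0.001]
force: [0.0, -0.1, -4.5]
width: 0.15
gripper_force: 30.0
```

Run:
```python
from h import *
s,d,P=wpts('w3.png'); print(s['clock'],s['position'],s['ee_rot'],s['force'])
d=grab('top'); 
w=np.load('/tmp/wrist.npz')['pixels']
a=cv2.resize(d['pixels'][110:270,310:470],(400,400),interpolation=cv2.INTER_CUBIC)
b=cv2.resize(w,(400,300))
cv2.imwrite('pics/c3.png',np.hstack([a,cv2.copyMakeBorder(b,0,100,0,0,0)])[:,:,::-1])
Z=P[...,2]
for nm,lo,hi in (('front',.084,.096),('floor',.013,.023),('pull',.056,.07)):
    m=(abs(Z-(lo+hi)/2)<(hi-lo)/2)&(P[...,1]<-.1)&(P[...,1]>-.36)&(P[...,0]>.4)&(P[...,0]<.6)
    q=P[m]
    if len(q)>20: r=cv2.minAreaRect(q[:,:2].astype(np.float32)); print(nm,len(q),r)
```

```text
13.45 [ 0.52876977 -0.234489    0.16220222] [ 1.14754603e-01 -3.13786933e+00 -5.57680409e-04] [ 0.04893921 -0.10137921 -4.47832695]
front 6655 ((0.49145498871803284, -0.2376650869846344), (0.012226241640746593, 0.20718003809452057), 4.160965442657471)
floor 3993 ((0.5046054124832153, -0.2368302047252655), (0.03815223276615143, 0.20359066128730774), 4.224917411804199)
pull 4160 ((0.47877904772758484, -0.23928846418857574), (0.06110478565096855, 0.20358890295028687), 7.391926288604736)
```

View pics/c3.png

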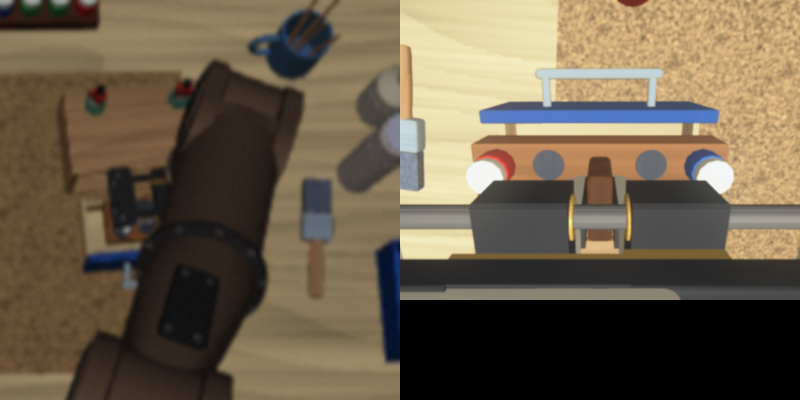

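The left half shows the arm over the drawer. The right half shows the tray level in the gripper, with pots at (490,178) and (713,178), lined up with the blue front at row 113. I'll check the tray's place in the hand numerically.

Run:
```python
from h import *
s,d,P=wpts(); Z=P[...,2]; print(s['position'])
m=(abs(Z-.1516)<.005)&(P[...,1]<-.1)&(P[...,1]>-.36)&(P[...,0]>.47)&(P[...,0]<.6)
q=P[m]; r=cv2.minAreaRect(q[:,:2].astype(np.float32)); print(len(q),r,cv2.boxPoints(r).round(4).tolist(),np.median(q[:,2]))
for y0 in(-.17,-.2,-.27,-.3): print(y0,np.median(q[abs(q[:,1]-y0)<.008][:,2]).round(4),np.percentile(q[abs(q[:,1]-y0)<.008][:,0],1).round(4))
```

```text
[ 0.52907357 -0.23457791  0.16256525]
13688 ((0.5180999636650085, -0.23518726229667664), (0.03724926710128784, 0.1693475842475891), 4.1556077003479) [[0.4934000074863434, -0.15209999680519104], [0.5056999921798706, -0.32100000977516174], [0.5428000092506409, -0.3183000087738037], [0.5304999947547913, -0.149399995803833]] 0.15257356909286918
-0.17 0.1522 0.4946
-0.2 0.1529 0.4969
-0.27 0.1529 0.5022
-0.3 0.1524 0.5041
```

Emit:
carry_out(
  commands=[
    [0.05,-0.13,0,0.2,0,0,0],
    [0.05,-0.13,0,0.4,0,0,0],
    [0.05,0,0,0.6,0,0,0],
    [0.05,0,0,0.7,0,0,0],
    [0.05,0,0,0.7,0,0,0],
    [0.05,0,0,0.6,0,0,0],
    [0.05,0,0,0.3,0,0,0],
    [0.05,0,0,0.2,0,0,0],
  ],
)

```text
clock: 14.4
position: [0.5364, -0.2321, 0.0694]
ee_rot: [0.119, -3.138, -0.001]
force: [-0.4, 0.0, -3.0]
width: 0.15
gripper_force: 30.0
```

Emit:
carry_out(
  commands=[
    [0.05,0,0,0.2,0,0,0],
    [0.05,0,0,0.1,0,0,0],
    [0.05,0,0,0,0,0,0],
    [0.05,0,0,0,0,0,0],
  ],
)

```text
clock: 14.8
position: [0.5367, -0.233, 0.0634]
ee_rot: [-0.118, 3.139, -0.0]
force: [-0.1, 0.2, -3.3]
width: 0.151
gripper_force: 30.0
```

Emit:
carry_out(
  commands=[
    [0.05,0.04,0,0.1,0,0,0],
    [0.05,0,0,0.1,0,0,0],
    [0.05,0,0,0.06,0,0,0],
    [0.05,0,0,0,0,0,0],
    [0.05,0,0,0,0,0,0],
  ],
)

```text
clock: 15.3
position: [0.5357, -0.233, 0.0566]
ee_rot: [-0.118, 3.139, -0.0]
force: [1.1, 0.8, -0.4]
width: 0.148
gripper_force: 30.0
```

Emit:
carry_out(
  commands=[
    [0.05,0,0,0.03,0,0,0],
    [0.05,0,0,0,0,0,0],
    [0.4,0,0,0,0,0,0],
    [0.4,0,0,0,0,0,0],
    [0.4,0,0,0,0,0,0],
    [0.4,0,0,0,0,0,0],
    [0.4,0,0,0,0,0,0],
    [0.4,0,0,0,0,0,0],
  ],
)

```text
clock: 16.1
position: [0.5354, -0.2329, 0.0557]
ee_rot: [0.118, -3.139, -0.0]
force: [-0.1, 0.4, 0.5]
width: 0.4
gripper_force: 0.0
```

Emit:
carry_out(
  commands=[
    [0.4,0,0,-0.4,0,0,0],
    [0.4,0,0,-0.8,0,0,0],
    [0.4,0,0,-1,0,0,0],
    [0.4,0,0,-1,0,0,0],
    [0.4,0,0,-1,0,0,0],
    [0.4,0,0,-0.4,0,0,0],
    [0.4,0,0,0,0,0,0],
  ],
)

```text
clock: 16.8
position: [0.5363, -0.2333, 0.1724]
ee_rot: [-0.118, 3.136, -0.002]
force: [0.3, -0.5, -0.9]
width: 0.398
gripper_force: 0.0
```

Run:
```python
from h import *
s,d,P=wpts('w4.png'); Z=P[...,2]; print(s['clock'],s['position'],s['width'])
for nm,zc,e in (('front',.09,.006),('traytop',.046,.004),('board',.084,.004),('pull',.062,.005)):
    m=(abs(Z-zc)<e)&(P[...,1]<-.1)&(P[...,1]>-.36)&(P[...,0]>(.4 if nm!='traytop' else .5))&(P[...,0]<(.47 if nm=='pull' else .6))
    if nm=='board': m&=(P[...,0]>.51)
    q=P[m]
    if len(q)>20: r=cv2.minAreaRect(q[:,:2].astype(np.float32)); print(nm,len(q),r,np.median(q[:,2]))
```

```text
16.8 [ 0.53632555 -0.23332563  0.17239595] 0.3979209004770093
front 6782 ((0.5199959874153137, -0.23536735773086548), (0.06755039840936661, 0.20749352872371674), 4.249627590179443) 0.09029434491258784
traytop 11590 ((0.5400798320770264, -0.23431210219860077), (0.06845947355031967, 0.19180862605571747), 3.5303843021392822) 0.04664066169195
board 1096 ((0.5344017148017883, -0.23265397548675537), (0.039397940039634705, 0.013361223973333836), 3.9626221656799316) 0.08424383148702683
pull 2849 ((0.4626069664955139, -0.2400370091199875), (0.02185421995818615, 0.11968030035495758), 3.8683347702026367) 0.06458385556701642
```

View pics/w4.png

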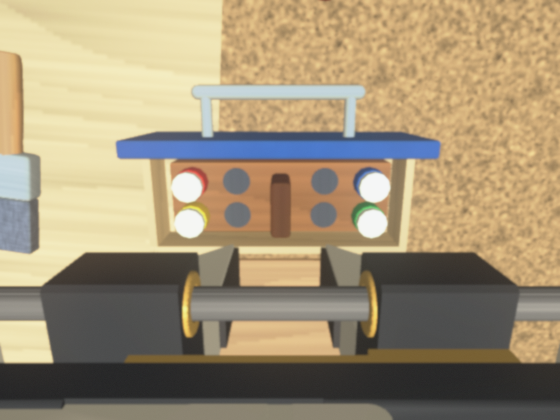

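The tray lies flat between the drawer walls: board top 84 mm, pots at (187,186), (374,186), (190,220) and (371,220). The bar pull is at row 91, columns 195–365. Next I close the fingers, move in front of the bar and go down.

Emit:
carry_out(
  commands=[
    [0,0.6,0,0,0,0,0],
    [0,0.9,0,0,0,0,0],
    [0,0.9,0,0,0,0,0],
    [0,0.9,0,0,0,0,0],
    [0,0.9,0,0,0,0,0],
    [0,0.47,0,0,0,0,0],
    [0,0,0,0,0,0,0],
  ],
  squeeze=10,
)

```text
clock: 17.55
position: [0.4173, -0.2417, 0.17]
ee_rot: [0.116, -3.138, -0.001]
force: [0.1, -0.4, -0.6]
width: 0.0
gripper_force: 0.0
```

Emit:
carry_out(
  commands=[
    [0,0,0,0.5,0,0,0],
    [0,0,0,1,0,0,0],
    [0,0,0,0.8,0,0,0],
    [0,0,0,0.7,0,0,0],
    [0,0,0,0,0,0,0],
  ],
)

```text
clock: 18.05
position: [0.4188, -0.2407, 0.0935]
ee_rot: [0.119, -3.136, -0.003]
force: [0.8, -0.2, -0.1]
width: 0.006
gripper_force: 0.0
```

Emit:
carry_out(
  commands=[
    [0,0,0,0.5,0,0,0],
    [0,0,0,0.8,0,0,0],
    [0,0,0,0.5,0,0,0],
    [0,0,0,0.2,0,0,0],
    [0,0,0,0,0,0,0],
  ],
)

```text
clock: 18.55
position: [0.4195, -0.2416, 0.0457]
ee_rot: [0.119, -3.139, -0.0]
force: [-0.1, 0.2, -0.3]
width: 0.006
gripper_force: 0.0
```

Emit:
carry_out(
  commands=[
    [0,-0.2,0,0,0,0,0],
    [0,-0.2,0,0,0,0,0],
    [0,-0.2,0,0,0,0,0],
    [0,-0.2,0,0,0,0,0],
    [0,-0.2,0,0,0,0,0],
    [0,-0.2,0,0,0,0,0],
    [0,-0.2,0,0,0,0,0],
    [0,-0.2,0,0,0,0,0],
  ],
)

```text
clock: 19.35
position: [0.4591, -0.2387, 0.0457]
ee_rot: [0.118, -3.139, -0.0]
force: [-1.9, -0.1, 1.3]
width: 0.006
gripper_force: 1.2
```

Emit:
carry_out(
  commands=[
    [0,-0.25,0,0,0,0,0],
    [0,-0.25,0,0,0,0,0],
    [0,-0.25,0,0,0,0,0],
    [0,-0.25,0,0,0,0,0],
    [0,-0.25,0,0,0,0,0],
    [0,-0.25,0,0,0,0,0],
    [0,-0.25,0,0,0,0,0],
    [0,-0.25,0,0,0,0,0],
  ],
)

```text
clock: 20.15
position: [0.5093, -0.235, 0.0457]
ee_rot: [0.118, -3.139, -0.0]
force: [-3.4, -1.2, -0.4]
width: 0.004
gripper_force: 1.2
```

Emit:
carry_out(
  commands=[
    [0,-0.25,0,0,0,0,0],
    [0,-0.25,0,0,0,0,0],
    [0,-0.25,0,0,0,0,0],
    [0,-0.2,0,0,0,0,0],
    [0,-0.2,0,0,0,0,0],
    [0,-0.15,0,0,0,0,0],
    [0,-0.1,0,0,0,0,0],
    [0,0,0,0,0,0,0],
  ],
)

```text
clock: 20.95
position: [0.5443, -0.2322, 0.0458]
ee_rot: [-0.118, 3.139, -0.0]
force: [-0.3, 1.2, -0.1]
width: 0.007
gripper_force: 0.0
```

Emit:
carry_out(
  commands=[
    [0,-0.1,0,0,0,0,0],
    [0,-0.1,0,0,0,0,0],
    [0,-0.1,0,0,0,0,0],
    [0,-0.1,0,0,0,0,0],
    [0,-0.1,0,0,0,0,0],
    [0,0,0,0,0,0,0],
  ],
)

```text
clock: 21.55
position: [0.5569, -0.2313, 0.0458]
ee_rot: [-0.119, 3.139, -0.0]
force: [-0.1, 0.2, -0.3]
width: 0.005
gripper_force: 0.0
```

Emit:
carry_out(
  commands=[
    [0,-0.06,0,0,0,0,0],
    [0,-0.06,0,0,0,0,0],
    [0,-0.06,0,0,0,0,0],
    [0,-0.06,0,0,0,0,0],
  ],
)

```text
clock: 21.95
position: [0.5602, -0.2311, 0.0455]
ee_rot: [0.117, -3.136, -0.001]
force: [-11.6, -0.1, 9.4]
width: 0.001
gripper_force: 5.8
```

The force rose to 11.6 N, so the drawer is at its stop. I back off, lift and check.

Emit:
carry_out(
  commands=[
    [0,0.1,0,0,0,0,0],
    [0,0.5,0,0,0,0,0],
    [0,0.5,0,0,0,0,0],
    [0,0.3,0,-0.5,0,0,0],
    [0,0.5,0,-1,0,0,0],
    [0,1,0,-1,0,0,0],
    [0,1,0,-1,0,0,0],
    [0,0,0,-1,0,0,0],
  ],
)

```text
clock: 22.75
position: [0.4608, -0.2391, 0.1599]
ee_rot: [0.113, -3.138, -0.0]
force: [1.1, -0.5, -1.0]
width: 0.009
gripper_force: 0.0
```

Emit:
carry_out(
  commands=[
    [0,1,0,-1,0,0,0],
    [0,1,1,-1,0,0,0],
    [0,0,1,0,0,0,0],
    [0,0,1,0,0,0,0],
    [0,0,1,0,0,0,0],
    [0,0,1,0,0,0,0],
    [0,0,1,0,0,0,0],
    [0,0,0,0,0,0,0],
  ],
)

```text
clock: 23.55
position: [0.4032, -0.0897, 0.209]
ee_rot: [-0.124, 3.138, 0.001]
force: [-0.2, 0.2, -0.9]
width: 0.005
gripper_force: 0.0
```

Run:
```python
from h import *
d=grab('top','top5.png'); s=arm.observe(); print(s['clock'],s['position'],s['force'])
P=pts(d); Z=P[...,2]; im=d['pixels'].astype(int)
X,Y=P[...,0],P[...,1]
reg=(Y<-.05)&(Y>-.4)&(X>.45)&(X<.8)
ch=reg&(abs(Z-.104)<.006)
blue=reg&(im[...,2]>im[...,0]+40)&(Z>.07)&(Z<.12)
for n,m in (('chest',ch),('blue',blue),('pull',reg&(X<.6)&(Z>.05)&(Z<.07))):
    q=P[m]; 
    if len(q)>5: r=cv2.minAreaRect(q[:,:2].astype(np.float32)); print(n,len(q),r)
c,sn=np.cos(np.radians(4.2)),np.sin(np.radians(4.2))
q=P[reg&(X<.61)&(Z>.03)]; xs=(q[:,:2]-[.6612,-.2247])@[c,sn]
print('pull front at chest x',np.percentile(xs,[0.5,2,5]).round(4),'expect ~-.095')
```

```text
23.6 [ 0.40338496 -0.09141682  0.20899739] [-0.04885417 -0.33142799 -1.13407181]
chest 1934 ((0.6608566641807556, -0.22481314837932587), (0.12212200462818146, 0.2319868952035904), 4.325092315673828)
pull 92 ((0.5844460129737854, -0.20120224356651306), (0.17662647366523743, 0.031133955344557762), 89.46016693115234)
pull front at chest x [-0.0941 -0.0919 -0.0886] expect ~-.095
```

View pics/top5.png

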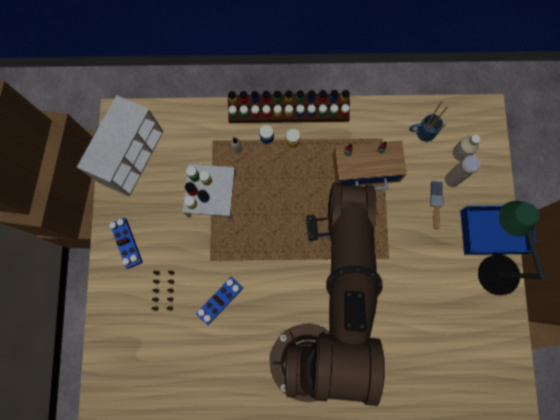

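The drawer is shut: its front is hidden under the chest's top edge at (370,180), the pull sits at the chest front, and the bystanders have not moved.

```bash
python3 -c "
from cell import arm
print(arm.sign_off())"
```

```text
the job is handed in; nothing more can be done
None
```

The tray was laid flat in the open drawer and the drawer eased shut until it met its stop. Nothing else looks moved in the last picture, and I handed the job in at about 23.6 s of the 72 s allowed (no verdict came back).

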